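# Turn the stacked tote and nest it in its bin

### The arm

A 6-joint arm with a two-finger parallel gripper is mounted at the origin on the work surface. World frame = base frame: x ahead of the robot, y to its left, z up, the work surface at z = 0. Lengths are in mm, angles in rad, forces in N, time in s.
With the tool pointing down it reaches from about 350 to 875 mm from the base axis. Payload 15.5 kg.
Tool frame: the origin (TCP) lies midway between the tips of the shut fingers; the grasp point (between the pads) lies 19 mm behind it; z points along the fingers, y is the direction in which the jaws open and shut (so a half turn about z gives the same grasp; the last joint's range is limited). The gripper opens to 85 mm and grips with 20 to 120 N. Pads are 22 mm wide; open, the fingers measure 114 mm over their backs; the gripper's body (76 mm by 85 mm) begins 54 mm behind the grasp point. The pads swing forward as they close: fully open they stand 13 mm farther back than shut.
Start: joints at [1.052, 0.494, 1.345, -0, 1.302, -0.096], TCP at [257.013, 569.711, 231.277] pointing down, gripper open.
Joint ranges: [-2.91, 2.91], [-0.82, 2.16], [0.22, 2.67], [-1.22, 4.37], [0.12, 2.79], [-3.08, 3.08]. Speed limits (rad/s): [1.89, 1.89, 2.57, 3.01, 3.01, 3.01].

### API

Orientations are given as [roll, pitch, yaw] about the fixed x, y, z axes, in that order (R = Rz(yaw) Ry(pitch) Rx(roll)).
In Python, from cell import * gives the robot as it stands. The module is installed in compiled form; this text tells all that it offers.
- The arm moves only by the tool jog_arm, never from a script. Its argument "increments" is a list of rows, each an object of numbers: "dx", "dy", "dz": the shift along the tool's x, y, z in mm; "wx", "wy", "wz": the turn, a rotation vector about the tool's x, y, z in degrees; "hand": the gripper command: -1 is fully open, 1 is shut, values between are in proportion. A call has 1 to 8 rows; each row shifts and turns the commanded pose from where the row before left it, along the tool's axes as they then stand; what a row does not reach is not made up. A row lasts 1/12 s, in which the tool goes at most 41.7 mm and 7.16 degrees, less where a joint would pass 70% of its speed; a pose out of reach is approached as far as the arm can. A call with a gripper value outside its range is refused whole. The fingers move at their own pace and stop on an object; "force" is the grip in N (left out, the last holds). Time passes only in rows, so rows that do not move let the fingers close. It gives the time, the measured TCP pose, the force and the opening at its end, in the units of the state.
- sense(): the state, without advancing time (a new reading comes with each control period).
- read_camera(name): name is "side" or "top"; returns a dict with "color" (384x512x3 uint8, red, green, blue), "intrinsics" (3x3 intrinsics, pixels), "extrinsics" (4x4, takes a point from world to camera coordinates). Camera axes: x right, y down, z forward; pixel columns grow to the right and rows downward; lengths in mm; the calibration is good to about 2 mm. A picture is of the moment at which its call begins. There is no depth.
- hand_in(): hands the job in, once; it reports no verdict.
The state is a dict: "clock": time; "q": joint angles; "dq": joint speeds; "joint_efforts": joint torques, N m; "tcp_pos": TCP position; "eef_rot": TCP orientation; "contact_force": force on the tool from outside, world axes, zero at the start; "wrist_torque": the same for the moment, N m; "width": finger opening in mm.
Only numpy, scipy, OpenCV 4.12 (cv2) and the standard library are available. Lean on these libraries where they do the work, as an engineer would, in place of code of your own. Each camera call takes 0.05 s, during which the arm holds its last target.

### The job

The blue tote is stacked on the grey bin; lift it by its black post, turn it half round so that the yellow ends are together, and lower it into the bin, feeling along the rim for the notches. Still holding it, press it gently down until it is fully home on its lugs (it has to push the rubber bed plate down), never dropping it, tipping it or loading the bin with more than about 25 N, then let go. Leave everything else on the bench where it is.

Things in the scene. Friction and masses are not known exactly. Their poses are not given: they have to be found in the camera images.
- board: wooden board fixed to the bench, 330 x 250 mm, 15 mm thick; origin at the centre of its underside, z up, x along its length. An open grey bin is screwed on, parallel to it and centred across (y). ALONG x THE BIN'S CENTRE LIES ANYWHERE UP TO 15 mm EITHER WAY FROM THE BOARD'S ORIGIN and is not reported: it must be felt. Its rubber feet give 1 mm downwards per 10 N, not sideways
- bin_rim (a point): point over the board's origin at the height of the grey bin's rim, 115 mm above the bench (fixed to the board, so it does NOT show the bin's offset along x). Bin: outside 244 x 152 mm, inside 232 x 140 mm, walls 6 mm, yellow mark on its +x end
- bin_notches (a point): point over the board's origin at the height of the notch bottoms, 60 mm above the bench (does not show the bin's offset). Each long wall of the bin has two notches open at the top, 18 mm wide, centred 60 mm towards the yellow (+x) end and 34 mm towards the plain end from the bin's centre
- bed (a joint): how far the black rubber bed plate (150 x 100 mm) in the bin is pressed down, m: 0 = top 43 mm above the bench, limit 0.010; starts at 0 to 0.003. Stiff friction holds it: pushing takes about 12 N in all, the tote's weight included (more if fast); it does not spring back. About 0.008 when the tote is fully home
- tote: blue open tote, body 190 x 130 x 80 mm, 0.35 to 0.6 kg; origin at the centre of its underside, z up, x along its length towards its yellow-marked end. It starts stacked: lugs on the bin's rim, yellow end over the bin's plain end, underside 90 mm above the bench, its body hanging 25 mm into the bin. Fully nested its underside is 35 mm above the bench
- tote_lugs (a point): centre of the tote at the height of its lugs' undersides, 25 mm above its underside. Four lugs, 14 mm wide along x and 12 mm thick, stick out 14 mm from the long sides at x = +60 and -34 mm. Yellow ends together they fit the notches (2 mm play each way along x; across, the tote has 5 mm) and sink 55 mm onto the notch bottoms
- tote_grip (a point): grip point of the tote's black square post (28 x 28 mm, sides parallel to the tote's, at its centre, top 45 mm above the tote's rim); it lies 108 mm above the tote's underside, 17 mm below the post's top, 198 mm above the bench when stacked and 143 mm when fully nested; axes as the tote's
- tote_yellow (a point): middle of the tote's yellow-marked end, 95 mm along the tote's +x from its centre, 63 mm above its underside
- jar: small amber glass jar with a brass lid, 30 mm across, 48 mm tall, on the board; bystander, origin at its underside
- nut: brass ring nut, 28 mm across, 12 mm tall, on the board; bystander, origin at its underside
- propeller: three-bladed boat propeller, about 150 mm across, 65 mm tall; bystander, origin at its underside
- oil: black oil bottle with a red cap, 66 mm across, 170 mm tall; bystander, origin at its underside
- tin: green tin, 84 mm across, 100 mm tall; bystander, origin at its underside
- screwdriver: screwdriver lying on the bench; bystander
- wrench: wrench lying on the bench; bystander
- owl: pale ceramic owl figurine, 80 mm across, 135 mm tall; bystander, origin at its underside

How it is judged (in metres and radians):
On the way, in this order (a step that is already met when the one before it is completed fails the run):
1. the tote is lifted clear of the bin and turned so that its yellow end is over the bin's yellow end (z of tote_grip in the frame of board above 0.215 m and x of tote_yellow in the frame of board above 0.07 m), for 0.1 s.
2. the tote is fully home in the bin while the fingers still hold it (z of tote_grip in the frame of board between 0.138 and 0.1455 m and x of tote_yellow in the frame of board above 0.07 m and value of joint bed above 0.0055 m and angle between tote's own z axis and vertical below 0.06 rad and contact force between the fingers and tote above 2 N), for 0.2 s.
At the end, for the whole second after the job is handed in: the tote is nested in the bin, yellow ends together, upright (within 0.03 rad), its grip point at 143 mm above the bench (138 to 145.5), the bed plate pressed down (joint over 0.0055), at rest and released (z of tote_grip in the frame of board between 0.138 and 0.1455 m and x of tote_yellow in the frame of board above 0.07 m and value of joint bed above 0.0055 m and angle between tote's own z axis and vertical below 0.03 rad and linear speed of tote below 0.02 m/s and contact force between the fingers and tote below 0.1 N); the robot touches nothing.
It fails at once if the tote loads the bin, its bed or the board with more than 30 N (contact force between tote and board above 30 N).
It fails at once if the tote is tipped more than 0.35 rad (angle between tote's own z axis and vertical above 0.35 rad).
It fails at once if a bystander is moved by more than 20 mm (distance of any of jar, nut, propeller, oil, tin, screwdriver, wrench, owl from where it was at the start of the episode above 0.02 m).
It also fails if it takes over 70 s, if anything falls off the work surface, if the arm or the gripper's body presses on something with over 40 N, if the wrist force passes 120 N, or if a joint passes its speed limit or range.

## Working session

There is one attempt and no reset: what is moved stays moved. The work goes in short steps, Python scripts to look and compute and a tool call to move; the robot and the scene stay as the last step left them, time stands still between calls to the robot, and variables do not carry over. Pictures are saved under pics/ and viewed, and the job is handed in when it is done.

Besides the shell and the picture viewer there is one more tool, called after "Call:" as name(argument=value, ...) on one line, values as JSON. jog_arm: Moves the arm, as the interface text tells. Its arguments: {"type":"object","properties":{"increments":{"type":"array"},"force":{"type":"number"}},"required":["increments"]}

```bash
mkdir -p pics
python3 - <<'E'
from cell import *
import cv2,pickle
s=sense();print(s)
d={}
for n in("top","side"):
    c=read_camera(n);d[n]=c
    cv2.imwrite(f"pics/{n}0.png",cv2.cvtColor(c["color"],cv2.COLOR_RGB2BGR))
    print(n,c["intrinsics"].round(1).tolist(),c["extrinsics"].round(3).tolist())
pickle.dump(d,open("cams0.pkl","wb"))
E
```

```text
{'clock': 0.0, 'q': array([ 1.05150346e+00,  4.94205961e-01,  1.34614593e+00,  1.35963958e-05,
        1.30252319e+00, -9.54782564e-02]), 'dq': array([-0.00011143, -0.00074331,  0.00078394, -0.00066963, -0.00091878,
        0.00090364]), 'joint_efforts': array([ 4.51686225e-03, -8.82174897e+01, -3.83869779e+01,  2.32640896e-04,
        1.01258690e-02,  7.09013221e-06]), 'tcp_pos': array([256.81861409, 569.38515923, 230.68108951]), 'eef_rot': array([-3.14031732e+00, -1.35303512e-04,  2.71777434e+00]), 'contact_force': array([ 0.1422151 , -0.32273452,  0.44989355]), 'wrist_torque': array([ 0.05523915,  0.03010679, -0.00470257]), 'width': 85.19894567356793}
top [[454.3, 0.0, 260.3], [0.0, 454.3, 185.4], [0.0, 0.0, 1.0]] [[-0.015, -1.0, -0.01, 37.883], [-0.998, 0.016, -0.054, 510.391], [0.054, 0.009, -0.999, 1520.715], [0.0, 0.0, 0.0, 1.0]]
side [[465.6, 0.0, 248.7], [0.0, 465.6, 202.7], [0.0, 0.0, 1.0]] [[-0.964, -0.265, 0.007, 530.213], [-0.155, 0.541, -0.826, 194.379], [0.215, -0.798, -0.563, 1668.894], [0.0, 0.0, 0.0, 1.0]]
```

View pics/top0.png

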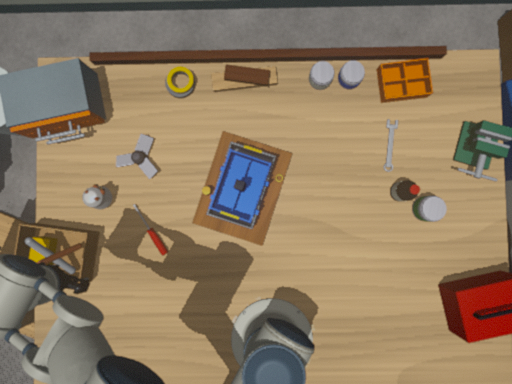

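View pics/side0.png

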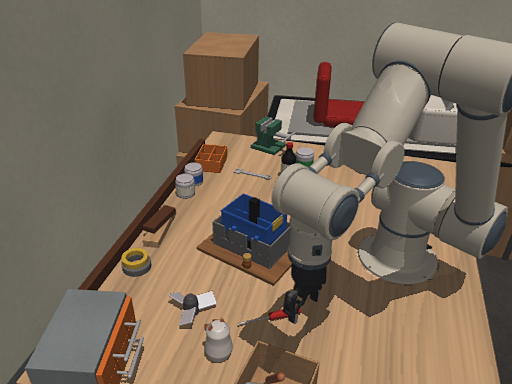

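The top view shows the tote and bin at about (243,186), with the jar at (207,190) and the nut at (280,178). I'll enlarge it.

Run:
```python
import pickle,cv2
d=pickle.load(open("cams0.pkl","rb"))
c=d["top"]["color"][125:250,185:300,::-1]
cv2.imwrite("pics/topc.png",cv2.resize(c,None,fx=4.8,fy=4.8,interpolation=cv2.INTER_CUBIC))
c=d["side"]["color"][185:285,190:310,::-1]
cv2.imwrite("pics/sidec.png",cv2.resize(c,None,fx=6,fy=6,interpolation=cv2.INTER_CUBIC))
```

```text
(no output)
```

View pics/topc.png

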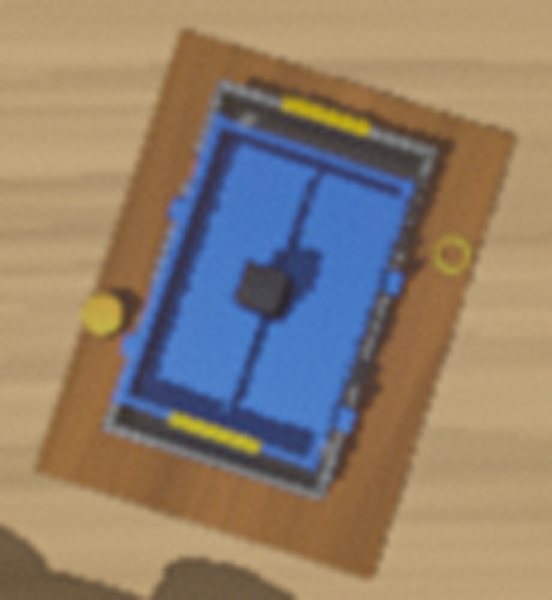

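View pics/sidec.png

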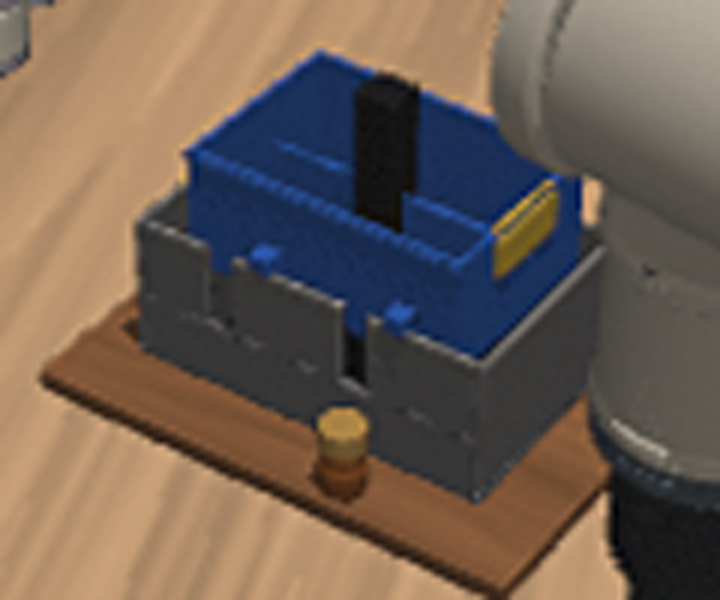

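```bash
cat > h.py <<'E'
import numpy as np,pickle
from scipy.optimize import least_squares
def px(cam,P):
    K=cam["intrinsics"];E=cam["extrinsics"];p=E[:3,:3]@np.array(P).T+E[:3,3:4];u=K@p;return (u[:2]/u[2]).T
def ray(cam,uv,z):
    K=cam["intrinsics"];E=cam["extrinsics"];R=E[:3,:3];t=E[:3,3]
    c=-R.T@t;out=[]
    for u in np.atleast_2d(uv):
        d=R.T@np.linalg.inv(K)@np.array([u[0],u[1],1]);out.append(c+d*(z-c[2])/d[2])
    return np.array(out)
def rect(cam,uv,L,W,z,ox=True):
    # uv order: (+x,+y),(+x,-y),(-x,-y),(-x,+y)
    P=np.array([[L/2,W/2],[L/2,-W/2],[-L/2,-W/2],[-L/2,W/2]])
    def m(v):
        c,s=np.cos(v[2]),np.sin(v[2]);q=P@np.array([[c,s],[-s,c]])+v[:2];return np.c_[q,np.full(4,z)]
    g=ray(cam,uv,z).mean(0)
    r=least_squares(lambda v:(px(cam,m(v))-uv).ravel(),[g[0],g[1],-.3]);return r.x,r.fun.reshape(-1,2)
E
python3 - <<'E'
from h import *
d=pickle.load(open("cams0.pkl","rb"));t=d["top"];s=d["side"]
f=lambda a:(np.array(a,float)+.5)/4.8-.5+[185,125]
fs=lambda a:(np.array(a,float)+.5)/6-.5+[190,185]
b,r=rect(t,f([(185,30),(517,135),(373,578),(37,470)]),330,250,15);print("board",b,r.round(1).tolist())
n,r=rect(t,f([(218,83),(440,150),(325,495),(107,430)]),244,152,115);print("bin",n,r.round(1).tolist())
c,sn=np.cos(b[2]),np.sin(b[2]);R=np.array([[c,sn],[-sn,c]])
print("bin in board",R@(n[:2]-b[:2]))
p=ray(t,f([(264,287)]),215)[0];print("post top",p, "in board",R@(p[:2]-b[:2]))
# side post top centre and yellow
ps=ray(s,fs([(388,88)]),215)[0];print("post side",ps,"in board",R@(ps[:2]-b[:2]))
# tote rim corners z=170
w,r=rect(t,f([(223,115),(422,180),(322,470),(117,403)]),190,130,170);print("tote",w,r.round(1).tolist(),R@(w[:2]-b[:2]))
e=rect(s,fs([(138,225),(0,0),(0,0),(0,0)]),244,152,115) if 0 else 0
print("side bin corners",[ (R@(q[:2]-b[:2])).round(1) for q in ray(s,fs([(138,225),(480,362),(602,250)]),115)])
print("side board corners",[ (R@(q[:2]-b[:2])).round(1) for q in ray(s,fs([(43,375),(500,590)]),15)])
E
```

```text
board [ 5.04520031e+02  8.99801644e+01 -3.29690114e-01] [[-0.5, -0.8], [0.4, -0.1], [0.3, 0.8], [-0.3, 0.1]]
bin [ 5.08315246e+02  8.86025696e+01 -3.22706590e-01] [[0.3, -1.0], [-0.3, -0.6], [0.3, 1.3], [-0.3, 0.2]]
bin in board [ 4.03681107 -0.07470103]
post top [503.83687436  88.76156707 215.        ] in board [-0.2518431  -1.37413891]
post side [506.55343517  92.39131873 215.        ] in board [1.14327958 2.93961032]
tote [ 5.03460188e+02  8.68068934e+01 -3.47810246e-01] [[0.1, 0.4], [-1.0, 0.7], [-0.6, -0.5], [1.5, -0.6]] [ 0.02458288 -3.34549136]
side bin corners [array([123.1,  82.3]), array([-109.3,   74.7]), array([-113.2,  -52.3])]
side board corners [array([162.7, 130.4]), array([-160.7,  129.9])]
```

Call:
jog_arm(increments=[{"dx": -26,"dy": -21,"dz": -2},{"dx": -26,"dy": -21,"dz": -2},{"dx": -26,"dy": -21,"dz": -2},{"dx": -26,"dy": -21,"dz": -2},{"dx": -26,"dy": -21,"dz": -2},{"dx": -26,"dy": -21,"dz": -2},{"dx": -26,"dy": -21,"dz": -2},{"dx": -26,"dy": -21,"dz": -2}])

```text
$.increments[0]: bad value
```

Call:
jog_arm(increments=[{"dx": -26,"dy": -21},{"dx": -26,"dy": -21},{"dx": -26,"dy": -21},{"dx": -26,"dy": -21},{"dx": -26,"dy": -21},{"dx": -26,"dy": -21},{"dx": -26,"dy": -21},{"dx": -6,"dy": 0}])

```text
$.increments[0]: bad value
```

Call:
jog_arm(increments=[{"wz": 7},{"wz": 7},{"wz": 7},{"wz": 7},{"wz": 7},{"wz": 7},{"wz": 7},{"wz": 7}])

```text
$.increments[0]: bad value
```

Call:
jog_arm(increments=[{"wz": 7},{"wz": 7},{"wz": 7},{"wz": 7},{"wz": 0.7},{}])

```text
$.increments[0]: bad value
```

Call:
jog_arm(increments=[{"dx": -26,"dy": -21,"dz": -2,"wx": 0,"wy": 0,"wz": 0,"hand": -1}])

```text
clock: 0.18
tcp_pos: [270.5, 542.6, 232.4]
eef_rot: [3.141, -0.001, 2.72]
contact_force: [-0.6, -0.6, -0.6]
width: 85.4
```

Call:
jog_arm(increments=[{"dx": -26,"dy": -21,"dz": -2,"wx": 0,"wy": 0,"wz": 0,"hand": -1},{"dx": -26,"dy": -21,"dz": -2,"wx": 0,"wy": 0,"wz": 0,"hand": -1},{"dx": -26,"dy": -21,"dz": -2,"wx": 0,"wy": 0,"wz": 0,"hand": -1},{"dx": -26,"dy": -21,"dz": -2,"wx": 0,"wy": 0,"wz": 0,"hand": -1},{"dx": -26,"dy": -21,"dz": -2,"wx": 0,"wy": 0,"wz": 0,"hand": -1},{"dx": -26,"dy": -21,"dz": -2,"wx": 0,"wy": 0,"wz": 0,"hand": -1},{"dx": -26,"dy": -21,"dz": -2,"wx": 0,"wy": 0,"wz": 0,"hand": -1},{"dx": -26,"dy": -21,"dz": 0,"wx": 0,"wy": 0,"wz": 0,"hand": -1}])

```text
clock: 0.85
tcp_pos: [393.0, 299.7, 247.5]
eef_rot: [3.141, 0.0, 2.718]
contact_force: [0.2, -0.6, 0.5]
width: 85.4
```

Call:
jog_arm(increments=[{"dx": -26,"dy": -21,"dz": 0,"wx": 0,"wy": 0,"wz": 0,"hand": -1},{"dx": -26,"dy": -21,"dz": 0,"wx": 0,"wy": 0,"wz": 0,"hand": -1},{"dx": -26,"dy": -21,"dz": 0,"wx": 0,"wy": 0,"wz": 0,"hand": -1},{"dx": -26,"dy": -21,"dz": 0,"wx": 0,"wy": 0,"wz": 0,"hand": -1},{"dx": -26,"dy": -21,"dz": 0,"wx": 0,"wy": 0,"wz": 0,"hand": -1},{"dx": -26,"dy": -21,"dz": 0,"wx": 0,"wy": 0,"wz": 0,"hand": -1},{"dx": -26,"dy": -21,"dz": 0,"wx": 0,"wy": 0,"wz": 0,"hand": -1},{"dx": -6,"dy": 0,"dz": 0,"wx": 0,"wy": 0,"wz": 0,"hand": -1}])

```text
clock: 1.52
tcp_pos: [505.1, 85.8, 247.1]
eef_rot: [-3.141, 0.001, 2.715]
contact_force: [-0.5, 0.7, 0.5]
width: 85.5
```

Call:
jog_arm(increments=[{"dx": 0,"dy": 0,"dz": 0,"wx": 0,"wy": 0,"wz": 7,"hand": -1},{"dx": 0,"dy": 0,"dz": 0,"wx": 0,"wy": 0,"wz": 7,"hand": -1},{"dx": 0,"dy": 0,"dz": 0,"wx": 0,"wy": 0,"wz": 7,"hand": -1},{"dx": 0,"dy": 0,"dz": 0,"wx": 0,"wy": 0,"wz": 7,"hand": -1},{"dx": 0,"dy": 0,"dz": 0,"wx": 0,"wy": 0,"wz": 7,"hand": -1},{"dx": 0,"dy": 0,"dz": 0,"wx": 0,"wy": 0,"wz": 7,"hand": -1},{"dx": 0,"dy": 0,"dz": 0,"wx": 0,"wy": 0,"wz": 7,"hand": -1},{"dx": 0,"dy": 0,"dz": 0,"wx": 0,"wy": 0,"wz": 7,"hand": -1}])

```text
clock: 2.18
tcp_pos: [503.3, 90.1, 247.0]
eef_rot: [-3.141, -0.0, 1.734]
contact_force: [0.8, 0.5, -0.4]
width: 85.4
```

Call:
jog_arm(increments=[{"dx": 0,"dy": 0,"dz": 0,"wx": 0,"wy": 0,"wz": 7,"hand": -1},{"dx": 0,"dy": 0,"dz": 0,"wx": 0,"wy": 0,"wz": 7,"hand": -1},{"dx": 0,"dy": 0,"dz": 0,"wx": 0,"wy": 0,"wz": 7,"hand": -1},{"dx": 0,"dy": 0,"dz": 0,"wx": 0,"wy": 0,"wz": 7,"hand": -1},{"dx": 0,"dy": 0,"dz": 0,"wx": 0,"wy": 0,"wz": 0.7,"hand": -1},{"dx": 0,"dy": 0,"dz": 0,"wx": 0,"wy": 0,"wz": 0,"hand": -1},{"dx": 0,"dy": 0,"dz": 0,"wx": 0,"wy": 0,"wz": 0,"hand": -1}])

```text
clock: 2.77
tcp_pos: [503.4, 90.0, 247.2]
eef_rot: [-3.141, 0.0, 1.244]
contact_force: [-0.5, -1.2, 0.4]
width: 85.5
```

```bash
cat > look.py <<'E'
import sys,cv2
from cell import *
n,name,x0,y0,x1,y1=sys.argv[1],sys.argv[2],*map(int,sys.argv[3:7])
c=read_camera(n)["color"][y0:y1,x0:x1,::-1]
k=min(760/(x1-x0),580/(y1-y0))
cv2.imwrite(f"pics/{name}.png",cv2.resize(c,None,fx=k,fy=k,interpolation=cv2.INTER_CUBIC));print("scale",k)
E
python3 look.py side s1 190 130 330 285; python3 look.py top t1 185 125 300 250
```

```text
scale 3.7419354838709675
scale 4.64
```

View pics/s1.png

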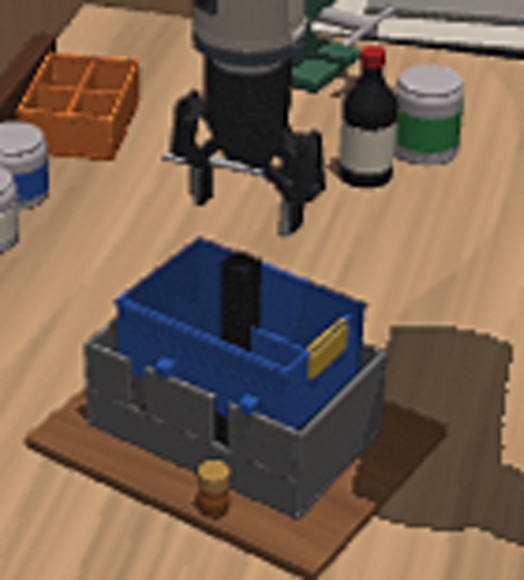

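View pics/t1.png

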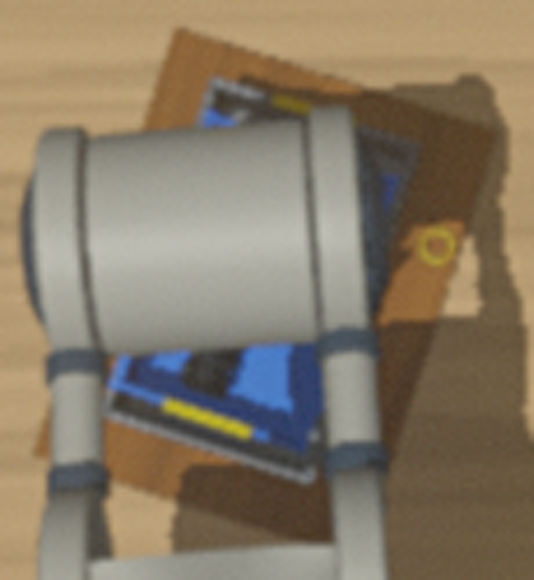

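The side view shows the fingers straddling the post along the board's x: tips at about (200,195) and (290,225), post top at (240,262). Descending.

Call:
jog_arm(increments=[{"dx": 0,"dy": 0,"dz": 10,"wx": 0,"wy": 0,"wz": 0,"hand": -1},{"dx": 0,"dy": 0,"dz": 10,"wx": 0,"wy": 0,"wz": 0,"hand": -1},{"dx": 0,"dy": 0,"dz": 10,"wx": 0,"wy": 0,"wz": 0,"hand": -1},{"dx": 0,"dy": 0,"dz": 10,"wx": 0,"wy": 0,"wz": 0,"hand": -1},{"dx": 0,"dy": 0,"dz": 10,"wx": 0,"wy": 0,"wz": 0,"hand": -1},{"dx": 0,"dy": 0,"dz": 10,"wx": 0,"wy": 0,"wz": 0,"hand": -1},{"dx": 0,"dy": 0,"dz": 8,"wx": 0,"wy": 0,"wz": 0,"hand": -1},{"dx": 0,"dy": 0,"dz": 0,"wx": 0,"wy": 0,"wz": 0,"hand": -1}])

```text
clock: 3.53
tcp_pos: [502.4, 89.8, 177.1]
eef_rot: [-3.139, 0.001, 1.24]
contact_force: [-0.1, 0.6, 0.9]
width: 85.6
```

Call:
jog_arm(increments=[{"dx": 0,"dy": 0,"dz": 0,"wx": 0,"wy": 0,"wz": 0,"hand": 1},{"dx": 0,"dy": 0,"dz": 0,"wx": 0,"wy": 0,"wz": 0,"hand": 1},{"dx": 0,"dy": 0,"dz": 0,"wx": 0,"wy": 0,"wz": 0,"hand": 1},{"dx": 0,"dy": 0,"dz": 0,"wx": 0,"wy": 0,"wz": 0,"hand": 1},{"dx": 0,"dy": 0,"dz": 0,"wx": 0,"wy": 0,"wz": 0,"hand": 1},{"dx": 0,"dy": 0,"dz": 0,"wx": 0,"wy": 0,"wz": 0,"hand": 1},{"dx": 0,"dy": 0,"dz": 0,"wx": 0,"wy": 0,"wz": 0,"hand": 1},{"dx": 0,"dy": 0,"dz": 0,"wx": 0,"wy": 0,"wz": 0,"hand": 1}], force=60)

```text
clock: 4.2
tcp_pos: [504.1, 89.9, 179.7]
eef_rot: [3.14, -0.001, 1.239]
contact_force: [3.2, -0.8, 5.2]
width: 27.2
```

Call:
jog_arm(increments=[{"dx": 0,"dy": 0,"dz": 0,"wx": 0,"wy": 0,"wz": 0,"hand": 1},{"dx": 0,"dy": 0,"dz": 0,"wx": 0,"wy": 0,"wz": 0,"hand": 1},{"dx": 0,"dy": 0,"dz": 0,"wx": 0,"wy": 0,"wz": 0,"hand": 1},{"dx": 0,"dy": 0,"dz": 0,"wx": 0,"wy": 0,"wz": 0,"hand": 1}], force=60)

```text
clock: 4.53
tcp_pos: [504.1, 89.9, 179.8]
eef_rot: [3.14, -0.001, 1.239]
contact_force: [2.9, -1.8, 5.6]
width: 27.7
```

Call:
jog_arm(increments=[{"dx": 0,"dy": 0,"dz": -3,"wx": 0,"wy": 0,"wz": 0,"hand": 1},{"dx": 0,"dy": 0,"dz": -3,"wx": 0,"wy": 0,"wz": 0,"hand": 1},{"dx": 0,"dy": 0,"dz": -4,"wx": 0,"wy": 0,"wz": 0,"hand": 1},{"dx": 0,"dy": 0,"dz": -4,"wx": 0,"wy": 0,"wz": 0,"hand": 1},{"dx": 0,"dy": 0,"dz": -4,"wx": 0,"wy": 0,"wz": 0,"hand": 1},{"dx": 0,"dy": 0,"dz": -4,"wx": 0,"wy": 0,"wz": 0,"hand": 1},{"dx": 0,"dy": 0,"dz": -4,"wx": 0,"wy": 0,"wz": 0,"hand": 1},{"dx": 0,"dy": 0,"dz": -4,"wx": 0,"wy": 0,"wz": 0,"hand": 1}], force=90)

```text
clock: 5.2
tcp_pos: [503.5, 89.9, 209.7]
eef_rot: [-3.142, 0.0, 1.24]
contact_force: [-0.7, -0.2, -4.6]
width: 26.9
```

Call:
jog_arm(increments=[{"dx": 0,"dy": 0,"dz": -5,"wx": 0,"wy": 0,"wz": 0,"hand": 1},{"dx": 0,"dy": 0,"dz": -5,"wx": 0,"wy": 0,"wz": 0,"hand": 1},{"dx": 0,"dy": 0,"dz": -5,"wx": 0,"wy": 0,"wz": 0,"hand": 1},{"dx": 0,"dy": 0,"dz": -5,"wx": 0,"wy": 0,"wz": 0,"hand": 1},{"dx": 0,"dy": 0,"dz": -3,"wx": 0,"wy": 0,"wz": 0,"hand": 1},{"dx": 0,"dy": 0,"dz": 0,"wx": 0,"wy": 0,"wz": 0,"hand": 1},{"dx": 0,"dy": 0,"dz": 0,"wx": 0,"wy": 0,"wz": 0,"hand": 1},{"dx": 0,"dy": 0,"dz": 0,"wx": 0,"wy": 0,"wz": 0,"hand": 1}])

```text
clock: 5.87
tcp_pos: [503.4, 89.9, 232.1]
eef_rot: [-3.141, 0.0, 1.239]
contact_force: [-0.2, -0.1, -6.2]
width: 27.1
```

```bash
python3 look.py side s2 170 110 330 285;python3 look.py top t2 185 125 300 250; python3 -c "
from cell import *
s=sense();print(s['contact_force'],s['wrist_torque'],s['q'])"
```

```text
scale 3.3142857142857145
scale 4.64
[-0.28446969  0.2462024  -6.48618219] [-0.03232868  0.02031244 -0.04476533] [5.99217985e-02 3.33922822e-01 1.62020383e+00 3.53452577e-05
 1.18797925e+00 3.91188191e-01]
```

View pics/s2.png

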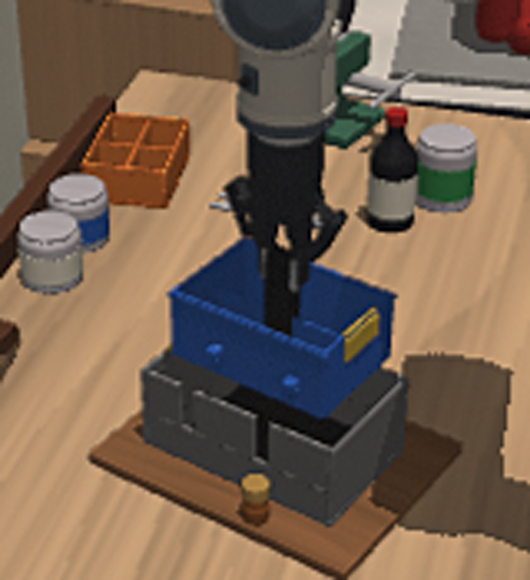

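Call:
jog_arm(increments=[{"dx": 0,"dy": 0,"dz": 0,"wx": 0,"wy": 0,"wz": -3,"hand": 1},{"dx": 0,"dy": 0,"dz": 0,"wx": 0,"wy": 0,"wz": -5,"hand": 1},{"dx": 0,"dy": 0,"dz": 0,"wx": 0,"wy": 0,"wz": -6,"hand": 1},{"dx": 0,"dy": 0,"dz": 0,"wx": 0,"wy": 0,"wz": -6,"hand": 1},{"dx": 0,"dy": 0,"dz": 0,"wx": 0,"wy": 0,"wz": -6,"hand": 1},{"dx": 0,"dy": 0,"dz": 0,"wx": 0,"wy": 0,"wz": -6,"hand": 1},{"dx": 0,"dy": 0,"dz": 0,"wx": 0,"wy": 0,"wz": -6,"hand": 1},{"dx": 0,"dy": 0,"dz": 0,"wx": 0,"wy": 0,"wz": -6,"hand": 1}])

```text
clock: 6.63
tcp_pos: [503.4, 89.9, 232.0]
eef_rot: [-3.141, -0.0, 2.013]
contact_force: [0.5, 0.4, -5.1]
width: 26.9
```

Call:
jog_arm(increments=[{"dx": 0,"dy": 0,"dz": 0,"wx": 0,"wy": 0,"wz": -6,"hand": 1},{"dx": 0,"dy": 0,"dz": 0,"wx": 0,"wy": 0,"wz": -6,"hand": 1},{"dx": 0,"dy": 0,"dz": 0,"wx": 0,"wy": 0,"wz": -6,"hand": 1},{"dx": 0,"dy": 0,"dz": 0,"wx": 0,"wy": 0,"wz": -6,"hand": 1},{"dx": 0,"dy": 0,"dz": 0,"wx": 0,"wy": 0,"wz": -6,"hand": 1},{"dx": 0,"dy": 0,"dz": 0,"wx": 0,"wy": 0,"wz": -6,"hand": 1},{"dx": 0,"dy": 0,"dz": 0,"wx": 0,"wy": 0,"wz": -6,"hand": 1},{"dx": 0,"dy": 0,"dz": 0,"wx": 0,"wy": 0,"wz": -6,"hand": 1}])

```text
clock: 7.3
tcp_pos: [503.4, 89.9, 232.1]
eef_rot: [-3.141, -0.0, 2.85]
contact_force: [-0.2, -0.4, -5.0]
width: 27.2
```

Call:
jog_arm(increments=[{"dx": 0,"dy": 0,"dz": 0,"wx": 0,"wy": 0,"wz": -6,"hand": 1},{"dx": 0,"dy": 0,"dz": 0,"wx": 0,"wy": 0,"wz": -6,"hand": 1},{"dx": 0,"dy": 0,"dz": 0,"wx": 0,"wy": 0,"wz": -6,"hand": 1},{"dx": 0,"dy": 0,"dz": 0,"wx": 0,"wy": 0,"wz": -6,"hand": 1},{"dx": 0,"dy": 0,"dz": 0,"wx": 0,"wy": 0,"wz": -6,"hand": 1},{"dx": 0,"dy": 0,"dz": 0,"wx": 0,"wy": 0,"wz": -6,"hand": 1},{"dx": 0,"dy": 0,"dz": 0,"wx": 0,"wy": 0,"wz": -6,"hand": 1},{"dx": 0,"dy": 0,"dz": 0,"wx": 0,"wy": 0,"wz": -6,"hand": 1}])

```text
clock: 7.97
tcp_pos: [503.4, 89.9, 232.0]
eef_rot: [3.141, -0.0, -2.595]
contact_force: [-0.4, -0.1, -6.1]
width: 27.1
```

Call:
jog_arm(increments=[{"dx": 0,"dy": 0,"dz": 0,"wx": 0,"wy": 0,"wz": -6,"hand": 1},{"dx": 0,"dy": 0,"dz": 0,"wx": 0,"wy": 0,"wz": -6,"hand": 1},{"dx": 0,"dy": 0,"dz": 0,"wx": 0,"wy": 0,"wz": -6,"hand": 1},{"dx": 0,"dy": 0,"dz": 0,"wx": 0,"wy": 0,"wz": -6,"hand": 1},{"dx": 0,"dy": 0,"dz": 0,"wx": 0,"wy": 0,"wz": -4,"hand": 1},{"dx": 0,"dy": 0,"dz": 0,"wx": 0,"wy": 0,"wz": 0,"hand": 1},{"dx": 0,"dy": 0,"dz": 0,"wx": 0,"wy": 0,"wz": 0,"hand": 1},{"dx": 0,"dy": 0,"dz": 0,"wx": 0,"wy": 0,"wz": 0,"hand": 1}])

```text
clock: 8.63
tcp_pos: [503.5, 89.9, 232.2]
eef_rot: [3.141, -0.0, -2.114]
contact_force: [0.5, -0.1, -5.8]
width: 27.1
```

```bash
python3 look.py side s3 170 110 330 285;python3 look.py top t3 185 125 300 250; python3 -c "
from cell import *
s=sense();print(s['tcp_pos'],s['eef_rot'],s['contact_force'],s['wrist_torque'],s['q'])"
```

```text
scale 3.3142857142857145
scale 4.64
[503.48002362  89.91701988 232.19772476] [ 3.14143361e+00 -8.39024709e-05 -2.11332897e+00] [ 0.57708988  0.59272124 -5.85574871] [ 0.00439655  0.03631959 -0.06992719] [ 5.99163335e-02  3.33743057e-01  1.61993339e+00  2.26266511e-05
  1.18809479e+00 -2.53915213e+00]
```

View pics/s3.png

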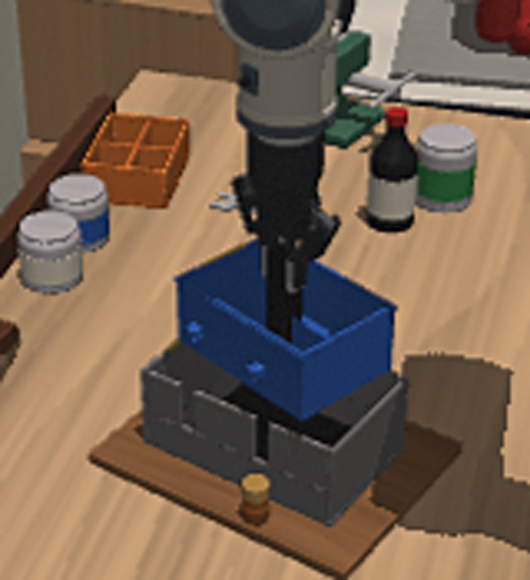

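View pics/t3.png

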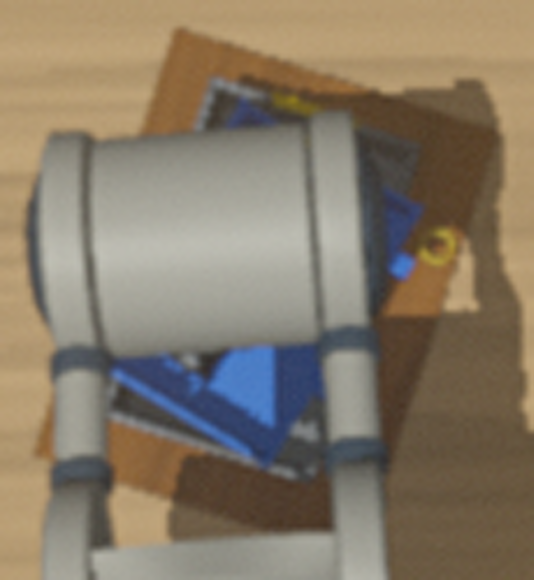

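Call:
jog_arm(increments=[{"dx": 0,"dy": 0,"dz": 0,"wx": 0,"wy": 0,"wz": -6,"hand": 1},{"dx": 0,"dy": 0,"dz": 0,"wx": 0,"wy": 0,"wz": -6,"hand": 1},{"dx": 0,"dy": 0,"dz": 0,"wx": 0,"wy": 0,"wz": -0.3,"hand": 1},{"dx": 0,"dy": -3,"dz": 0,"wx": 0,"wy": 0,"wz": 0,"hand": 1},{"dx": 0,"dy": -2,"dz": 0,"wx": 0,"wy": 0,"wz": 0,"hand": 1},{"dx": 0,"dy": 0,"dz": 0,"wx": 0,"wy": 0,"wz": 0,"hand": 1},{"dx": 0,"dy": 0,"dz": 0,"wx": 0,"wy": 0,"wz": 0,"hand": 1}])

```text
clock: 9.32
tcp_pos: [508.4, 88.2, 232.2]
eef_rot: [3.142, -0.0, -1.899]
contact_force: [-0.7, -0.1, -5.6]
width: 26.7
```

```bash
python3 look.py side s4 195 165 310 285;python3 look.py top t4 185 125 300 250; python3 -c "
from cell import *
s=sense();print(s['tcp_pos'],s['eef_rot'],s['contact_force'],s['wrist_torque'],s['q'])"
```

```text
scale 4.833333333333333
scale 4.64
[508.21134273  88.2864865  232.23729173] [ 3.14146621e+00 -4.00860298e-05 -1.89796128e+00] [ 0.20744362  0.16099817 -6.32744335] [-0.0066754  -0.05536577  0.02422433] [ 5.61946556e-02  3.39778919e-01  1.60996850e+00  1.08909578e-05
  1.19197750e+00 -2.75823707e+00]
```

View pics/s4.png

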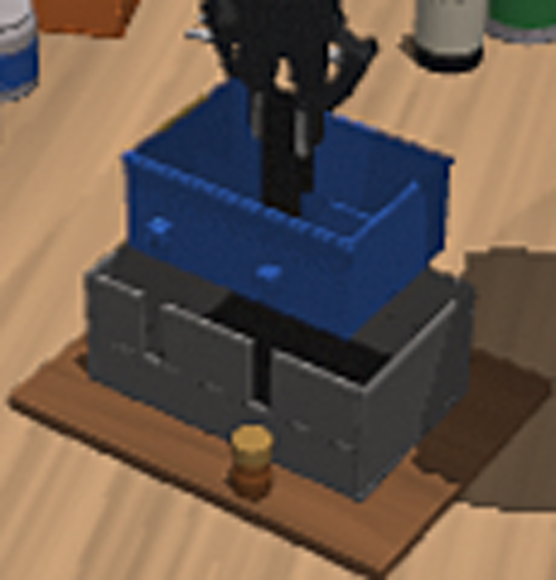

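View pics/t4.png

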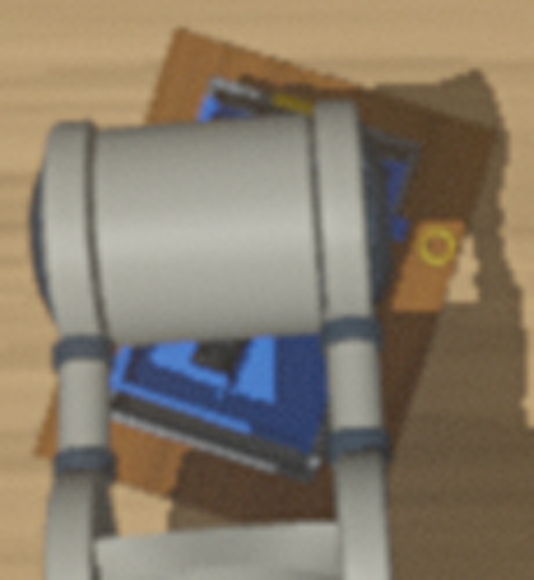

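```bash
python3 - <<'E'
from h import *
s=pickle.load(open("cams0.pkl","rb"))["side"]
b=np.array([504.5,90.0,-.327]);c,sn=np.cos(b[2]),np.sin(b[2]);R=np.array([[c,sn],[-sn,c]])
f=lambda a:(np.array(a,float)+.5)/4.8333-.5+[195,165]
def bx(p,z): return (R@(ray(s,f([p]),z)[0][:2]-b[:2])).round(1)
for p in [(142,292),(163,302),(249,340),(275,352),(88,272),(362,388),(470,285)]: print("rim",p,bx(p,115))
for p in [(159,227),(270,271)]: print("lug",p,bx(p,173))
for p in [(10,400),(380,578),(550,385)]: print("board",p,bx(p,15))
# model projection
def pj(x,y,z): 
    w=R.T@np.array([x,y])+b[:2]; return ((px(s,[[w[0],w[1],z]])[0]-[195,165]+.5)*4.8333-.5).round(0)
for dx in(0,5): print(dx,[pj(x+dx,76,115) for x in(122,69,51,-25,-43,-122)])
print("lugs tool",[pj(x+4.1,72+ -.4,173) for x in(60,-34)])
E
python3 look.py side s5 200 200 265 250
```

```text
rim (142, 292) [80.1 72.9]
rim (163, 302) [60.6 73.9]
rim (249, 340) [-15.2  75.2]
rim (275, 352) [-37.8  76. ]
rim (88, 272) [127.1  75.9]
rim (362, 388) [-108.7   74.9]
rim (470, 285) [-111.1  -69.4]
lug (159, 227) [68.8 65.7]
lug (270, 271) [-25.2  64.5]
board (10, 400) [162.3 131.3]
board (380, 578) [-164.3  134.8]
board (550, 385) [-162.  -113.8]
0 [array([ 93., 274.]), array([152., 299.]), array([172., 308.]), array([260., 346.]), array([281., 355.]), array([378., 396.])]
5 [array([ 88., 272.]), array([146., 297.]), array([166., 306.]), array([254., 343.]), array([275., 352.]), array([371., 393.])]
lugs tool [array([159., 233.]), array([270., 278.])]
scale 11.6
```

View pics/s5.png

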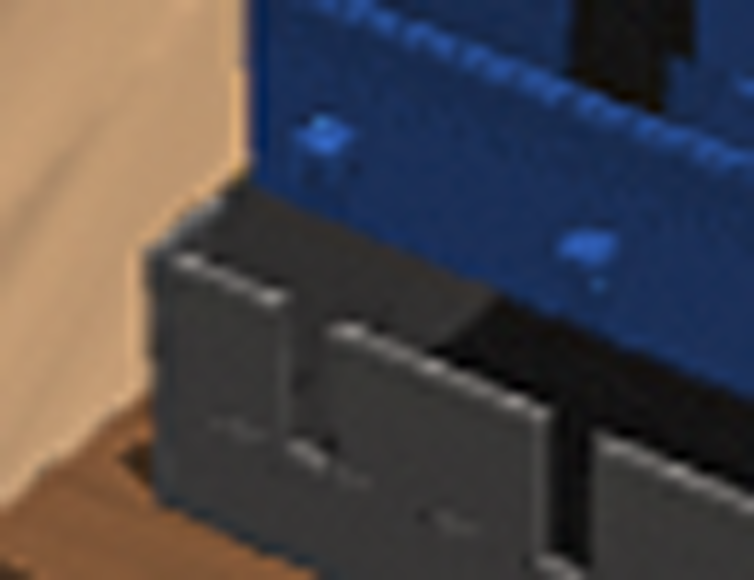

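Run:
```python
from h import *
s=pickle.load(open("cams0.pkl","rb"))["side"]
b=np.array([504.5,90.0,-.327]);c,sn=np.cos(b[2]),np.sin(b[2]);R=np.array([[c,sn],[-sn,c]])
f=lambda a:(np.array(a,float)+.5)/11.6-.5+[200,200]
def bx(p,z): return (R@(ray(s,f([p]),z)[0][:2]-b[:2])).round(1)
for p in [(150,252),(288,298),(330,328),(550,408),(595,435)]: print("rim",p,bx(p,115))
for p in [(325,135),(588,245)]: print("lug",p,bx(p,179))
```

```text
rim (150, 252) [126.7  78.4]
rim (288, 298) [78.2 73.2]
rim (330, 328) [59. 78.]
rim (550, 408) [-16.8  72.5]
rim (595, 435) [-34.8  75.5]
lug (325, 135) [64.9 70.5]
lug (588, 245) [-29.   71.6]
```

Call:
jog_arm(increments=[{"dx": 0,"dy": -3.5,"dz": 3,"wx": 0,"wy": 0,"wz": 0,"hand": 1},{"dx": 0,"dy": 0,"dz": 6,"wx": 0,"wy": 0,"wz": 0,"hand": 1},{"dx": 0,"dy": 0,"dz": 6,"wx": 0,"wy": 0,"wz": 0,"hand": 1},{"dx": 0,"dy": 0,"dz": 4,"wx": 0,"wy": 0,"wz": 0,"hand": 1},{"dx": 0,"dy": 0,"dz": 3,"wx": 0,"wy": 0,"wz": 0,"hand": 1},{"dx": 0,"dy": 0,"dz": 3,"wx": 0,"wy": 0,"wz": 0,"hand": 1},{"dx": 0,"dy": 0,"dz": 3,"wx": 0,"wy": 0,"wz": 0,"hand": 1},{"dx": 0,"dy": 0,"dz": 3,"wx": 0,"wy": 0,"wz": 0,"hand": 1}])

```text
clock: 10.13
tcp_pos: [511.7, 87.2, 201.2]
eef_rot: [-3.141, 0.0, -1.897]
contact_force: [-0.1, -0.8, -5.5]
width: 26.8
```

Call:
jog_arm(increments=[{"dx": 0,"dy": 0,"dz": 3,"wx": 0,"wy": 0,"wz": 0,"hand": 1},{"dx": 0,"dy": 0,"dz": 3,"wx": 0,"wy": 0,"wz": 0,"hand": 1},{"dx": 0,"dy": 0,"dz": 3,"wx": 0,"wy": 0,"wz": 0,"hand": 1},{"dx": 0,"dy": 0,"dz": 3,"wx": 0,"wy": 0,"wz": 0,"hand": 1},{"dx": 0,"dy": 0,"dz": 3,"wx": 0,"wy": 0,"wz": 0,"hand": 1},{"dx": 0,"dy": 0,"dz": 2,"wx": 0,"wy": 0,"wz": 0,"hand": 1},{"dx": 0,"dy": 0,"dz": 0,"wx": 0,"wy": 0,"wz": 0,"hand": 1},{"dx": 0,"dy": 0,"dz": 0,"wx": 0,"wy": 0,"wz": 0,"hand": 1}])

```text
clock: 10.8
tcp_pos: [511.5, 87.2, 184.2]
eef_rot: [3.141, -0.0, -1.897]
contact_force: [0.8, 1.2, -5.8]
width: 26.7
```

Call:
jog_arm(increments=[{"dx": 0,"dy": 0,"dz": 1,"wx": 0,"wy": 0,"wz": 0,"hand": 1},{"dx": 0,"dy": 0,"dz": 1,"wx": 0,"wy": 0,"wz": 0,"hand": 1},{"dx": 0,"dy": 0,"dz": 1,"wx": 0,"wy": 0,"wz": 0,"hand": 1},{"dx": 0,"dy": 0,"dz": 0.7,"wx": 0,"wy": 0,"wz": 0,"hand": 1},{"dx": 0,"dy": 0,"dz": 0.7,"wx": 0,"wy": 0,"wz": 0,"hand": 1},{"dx": 0,"dy": 0,"dz": 0.7,"wx": 0,"wy": 0,"wz": 0,"hand": 1},{"dx": 0,"dy": 0,"dz": 0.7,"wx": 0,"wy": 0,"wz": 0,"hand": 1},{"dx": 0,"dy": 0,"dz": 0,"wx": 0,"wy": 0,"wz": 0,"hand": 1}])

```text
clock: 11.47
tcp_pos: [511.6, 87.2, 178.4]
eef_rot: [3.142, -0.0, -1.897]
contact_force: [1.1, 0.4, -5.3]
width: 26.9
```

```bash
python3 -c "
from cell import *
s=sense();print(s['tcp_pos'],s['eef_rot'],s['contact_force'],s['wrist_torque'])"
```

```text
[511.55389092  87.1622724  178.35091646] [ 3.14150992e+00 -6.45443893e-05 -1.89682711e+00] [ 1.08900175  0.36313551 -5.26690305] [ 0.27620807 -0.21044574  0.1140331 ]
```

Call:
jog_arm(increments=[{"dx": 0,"dy": 0,"dz": 0.5,"wx": 0,"wy": 0,"wz": 0,"hand": 1},{"dx": 0,"dy": 0,"dz": 0.5,"wx": 0,"wy": 0,"wz": 0,"hand": 1},{"dx": 0,"dy": 0,"dz": 0.5,"wx": 0,"wy": 0,"wz": 0,"hand": 1},{"dx": 0,"dy": 0,"dz": 0,"wx": 0,"wy": 0,"wz": 0,"hand": 1}])

```text
clock: 11.8
tcp_pos: [511.6, 87.2, 176.9]
eef_rot: [3.142, -0.0, -1.897]
contact_force: [0.5, 1.2, -4.6]
width: 27.0
```

```bash
python3 -c "
from cell import *
s=sense();print(s['tcp_pos'],s['eef_rot'],s['contact_force'],s['wrist_torque'])"
```

```text
[511.56020205  87.15667887 176.90566573] [ 3.14159223e+00 -4.59509791e-06 -1.89688381e+00] [ 0.45696068  1.18281621 -4.59503741] [ 0.23965074 -0.2316218   0.18052834]
```

Call:
jog_arm(increments=[{"dx": 0,"dy": 0,"dz": 0.7,"wx": 0,"wy": 0,"wz": 0,"hand": 1},{"dx": 0,"dy": 0,"dz": 0.7,"wx": 0,"wy": 0,"wz": 0,"hand": 1},{"dx": 0,"dy": 0,"dz": 0.7,"wx": 0,"wy": 0,"wz": 0,"hand": 1},{"dx": 0,"dy": 0,"dz": 0,"wx": 0,"wy": 0,"wz": 0,"hand": 1}])

```text
clock: 12.13
tcp_pos: [511.5, 87.2, 174.7]
eef_rot: [3.142, -0.0, -1.897]
contact_force: [1.2, 0.6, -4.4]
width: 26.9
```

```bash
python3 -c "
from cell import *
s=sense();print(s['tcp_pos'],s['eef_rot'],s['contact_force'],s['wrist_torque'])"
```

```text
[511.53550767  87.17604293 174.74818988] [ 3.14150296e+00 -3.70298488e-05 -1.89687331e+00] [ 1.15909633  0.56354856 -4.38532269] [ 0.238824   -0.22501491  0.16753673]
```

Call:
jog_arm(increments=[{"dx": 0,"dy": -0.7,"dz": 0,"wx": 0,"wy": 0,"wz": 0,"hand": 1},{"dx": 0,"dy": 0,"dz": 0.5,"wx": 0,"wy": 0,"wz": 0,"hand": 1},{"dx": 0,"dy": 0,"dz": 0.5,"wx": 0,"wy": 0,"wz": 0,"hand": 1},{"dx": 0,"dy": 0,"dz": 0,"wx": 0,"wy": 0,"wz": 0,"hand": 1}])

```text
clock: 12.47
tcp_pos: [512.2, 86.9, 173.8]
eef_rot: [3.142, -0.0, -1.897]
contact_force: [-0.1, 0.8, -4.4]
width: 26.9
```

```bash
python3 -c "
from cell import *
s=sense();print(s['tcp_pos'],s['eef_rot'],s['contact_force'],s['wrist_torque'])"; python3 look.py side s6 195 165 310 285
```

```text
[512.20487735  86.93005197 173.79723927] [ 3.14155047e+00 -4.70936240e-05 -1.89686782e+00] [-0.06169908  0.81493731 -4.40623534] [ 0.28343835 -0.16218411  0.13631531]
scale 4.833333333333333
```

View pics/s6.png

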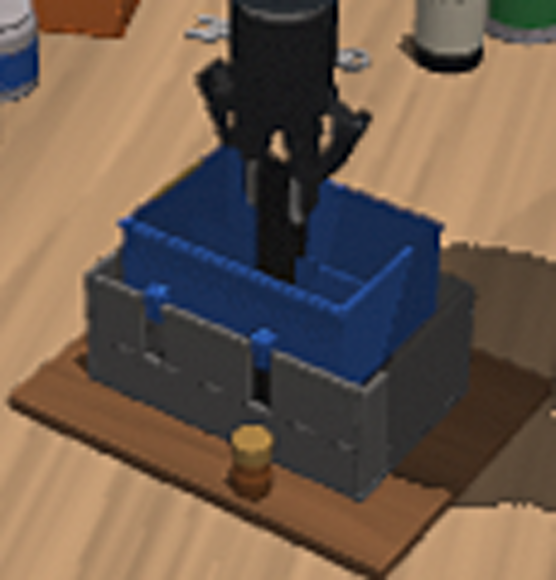

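The lugs at (155,300) and (263,345) are entering the notches. A light sideways rub remains, so I'll nudge across and continue.

Call:
jog_arm(increments=[{"dx": -1,"dy": 0,"dz": 0,"wx": 0,"wy": 0,"wz": 0,"hand": 1},{"dx": 0,"dy": 0,"dz": 0.5,"wx": 0,"wy": 0,"wz": 0,"hand": 1},{"dx": 0,"dy": 0,"dz": 0.5,"wx": 0,"wy": 0,"wz": 0,"hand": 1},{"dx": 0,"dy": 0,"dz": 0,"wx": 0,"wy": 0,"wz": 0,"hand": 1}])

```text
clock: 12.85
tcp_pos: [512.4, 87.9, 172.7]
eef_rot: [3.141, -0.0, -1.897]
contact_force: [0.1, -0.1, -5.9]
width: 27.0
```

```bash
python3 -c "
from cell import *
s=sense();print(s['tcp_pos'],s['eef_rot'],s['contact_force'],s['wrist_torque'])"
```

```text
[512.44153538  87.85650706 172.74044843] [ 3.14136492e+00 -1.83859504e-04 -1.89687628e+00] [ 0.11855666 -0.08373759 -5.89376845] [0.04994693 0.02213539 0.05920541]
```

Call:
jog_arm(increments=[{"dx": -1,"dy": 0,"dz": 0,"wx": 0,"wy": 0,"wz": 0,"hand": 1},{"dx": 0,"dy": 0,"dz": 2,"wx": 0,"wy": 0,"wz": 0,"hand": 1},{"dx": 0,"dy": 0,"dz": 2,"wx": 0,"wy": 0,"wz": 0,"hand": 1},{"dx": 0,"dy": 0,"dz": 2,"wx": 0,"wy": 0,"wz": 0,"hand": 1},{"dx": 0,"dy": 0,"dz": 2,"wx": 0,"wy": 0,"wz": 0,"hand": 1},{"dx": 0,"dy": 0,"dz": 2,"wx": 0,"wy": 0,"wz": 0,"hand": 1},{"dx": 0,"dy": 0,"dz": 2,"wx": 0,"wy": 0,"wz": 0,"hand": 1}])

```text
clock: 13.43
tcp_pos: [512.8, 88.9, 160.6]
eef_rot: [3.142, -0.0, -1.897]
contact_force: [-0.8, -0.2, -4.6]
width: 27.1
```

Call:
jog_arm(increments=[{"dx": 0,"dy": 0,"dz": 2,"wx": 0,"wy": 0,"wz": 0,"hand": 1},{"dx": 0,"dy": 0,"dz": 2,"wx": 0,"wy": 0,"wz": 0,"hand": 1},{"dx": 0,"dy": 0,"dz": 2,"wx": 0,"wy": 0,"wz": 0,"hand": 1},{"dx": 0,"dy": 0,"dz": 2,"wx": 0,"wy": 0,"wz": 0,"hand": 1},{"dx": 0,"dy": 0,"dz": 2,"wx": 0,"wy": 0,"wz": 0,"hand": 1},{"dx": 0,"dy": 0,"dz": 2,"wx": 0,"wy": 0,"wz": 0,"hand": 1},{"dx": 0,"dy": 0,"dz": 0,"wx": 0,"wy": 0,"wz": 0,"hand": 1}])

```text
clock: 14.02
tcp_pos: [512.8, 88.8, 148.5]
eef_rot: [3.141, -0.0, -1.897]
contact_force: [-1.1, -0.2, -5.6]
width: 27.0
```

```bash
python3 -c "
from cell import *
s=sense();print(s['tcp_pos'],s['eef_rot'],s['contact_force'],s['wrist_torque'])"
```

```text
[512.75749596  88.82505504 148.48188563] [ 3.14124550e+00 -1.74000383e-04 -1.89689495e+00] [-1.0741236  -0.23533601 -5.6411556 ] [ 0.03787898  0.07393135 -0.0009195 ]
```

Call:
jog_arm(increments=[{"dx": 0,"dy": 0.5,"dz": 2,"wx": 0,"wy": 0,"wz": 0,"hand": 1},{"dx": 0,"dy": 0,"dz": 2,"wx": 0,"wy": 0,"wz": 0,"hand": 1},{"dx": 0,"dy": 0,"dz": 2,"wx": 0,"wy": 0,"wz": 0,"hand": 1},{"dx": 0,"dy": 0,"dz": 2,"wx": 0,"wy": 0,"wz": 0,"hand": 1},{"dx": 0,"dy": 0,"dz": 2,"wx": 0,"wy": 0,"wz": 0,"hand": 1},{"dx": 0,"dy": 0,"dz": 1.5,"wx": 0,"wy": 0,"wz": 0,"hand": 1},{"dx": 0,"dy": 0,"dz": 1,"wx": 0,"wy": 0,"wz": 0,"hand": 1},{"dx": 0,"dy": 0,"dz": 0,"wx": 0,"wy": 0,"wz": 0,"hand": 1}])

```text
clock: 14.68
tcp_pos: [512.3, 89.0, 136.2]
eef_rot: [3.141, -0.0, -1.897]
contact_force: [-0.4, -0.1, -5.1]
width: 26.8
```

```bash
python3 -c "
from cell import *
s=sense();print(s['tcp_pos'],s['eef_rot'],s['contact_force'],s['wrist_torque'])"
```

```text
[512.30832602  88.98584961 136.17122406] [ 3.14132226e+00 -1.13019259e-04 -1.89687483e+00] [-0.35811817 -0.1394166  -5.10396456] [-0.00488624  0.02083417  0.03597513]
```

Free. Now slowly onto the bed plate.

Call:
jog_arm(increments=[{"dx": 0,"dy": 0,"dz": 0.5,"wx": 0,"wy": 0,"wz": 0,"hand": 1},{"dx": 0,"dy": 0,"dz": 0.5,"wx": 0,"wy": 0,"wz": 0,"hand": 1},{"dx": 0,"dy": 0,"dz": 0.5,"wx": 0,"wy": 0,"wz": 0,"hand": 1},{"dx": 0,"dy": 0,"dz": 0.5,"wx": 0,"wy": 0,"wz": 0,"hand": 1},{"dx": 0,"dy": 0,"dz": 0.5,"wx": 0,"wy": 0,"wz": 0,"hand": 1},{"dx": 0,"dy": 0,"dz": 0.5,"wx": 0,"wy": 0,"wz": 0,"hand": 1},{"dx": 0,"dy": 0,"dz": 0.5,"wx": 0,"wy": 0,"wz": 0,"hand": 1},{"dx": 0,"dy": 0,"dz": 0.5,"wx": 0,"wy": 0,"wz": 0,"hand": 1}])

```text
clock: 15.35
tcp_pos: [512.4, 89.0, 132.3]
eef_rot: [3.142, 0.0, -1.897]
contact_force: [0.2, -0.1, -6.0]
width: 27.1
```

Call:
jog_arm(increments=[{"dx": 0,"dy": 0,"dz": 0.4,"wx": 0,"wy": 0,"wz": 0,"hand": 1},{"dx": 0,"dy": 0,"dz": 0.4,"wx": 0,"wy": 0,"wz": 0,"hand": 1},{"dx": 0,"dy": 0,"dz": 0.4,"wx": 0,"wy": 0,"wz": 0,"hand": 1},{"dx": 0,"dy": 0,"dz": 0.4,"wx": 0,"wy": 0,"wz": 0,"hand": 1}])

```text
clock: 15.68
tcp_pos: [512.5, 89.0, 131.0]
eef_rot: [-3.141, 0.0, -1.897]
contact_force: [-3.3, -0.2, 4.9]
width: 27.0
```

Call:
jog_arm(increments=[{"dx": 0,"dy": 0.3,"dz": 0.3,"wx": 0,"wy": 0,"wz": 0,"hand": 1},{"dx": 0,"dy": 0,"dz": 0.3,"wx": 0,"wy": 0,"wz": 0,"hand": 1},{"dx": 0,"dy": 0,"dz": 0.3,"wx": 0,"wy": 0,"wz": 0,"hand": 1},{"dx": 0,"dy": 0,"dz": 0.3,"wx": 0,"wy": 0,"wz": 0,"hand": 1}])

```text
clock: 16.02
tcp_pos: [512.4, 89.1, 130.0]
eef_rot: [-3.141, 0.0, -1.897]
contact_force: [-2.2, 0.7, 6.4]
width: 26.8
```

```bash
python3 -c "
from cell import *
s=sense();print(s['tcp_pos'],s['eef_rot'],s['contact_force'],s['wrist_torque'])"
```

```text
[512.39732257  89.12174728 129.96609028] [-3.14080366e+00  2.52139163e-04 -1.89678081e+00] [-2.20756318  0.71574664  6.39251119] [0.01187848 0.39214725 0.03664238]
```

Call:
jog_arm(increments=[{"dx": 0,"dy": 0,"dz": 0.3,"wx": 0,"wy": 0,"wz": 0,"hand": 1},{"dx": 0,"dy": 0,"dz": 0.3,"wx": 0,"wy": 0,"wz": 0,"hand": 1},{"dx": 0,"dy": 0,"dz": 0.3,"wx": 0,"wy": 0,"wz": 0,"hand": 1},{"dx": 0,"dy": 0,"dz": 0.3,"wx": 0,"wy": 0,"wz": 0,"hand": 1},{"dx": 0,"dy": 0,"dz": 0.3,"wx": 0,"wy": 0,"wz": 0,"hand": 1},{"dx": 0,"dy": 0,"dz": 0.3,"wx": 0,"wy": 0,"wz": 0,"hand": 1}])

```text
clock: 16.52
tcp_pos: [512.4, 89.1, 128.1]
eef_rot: [-3.141, 0.0, -1.897]
contact_force: [-1.4, -0.3, 6.0]
width: 26.9
```

Call:
jog_arm(increments=[{"dx": 0,"dy": 0,"dz": 0.3,"wx": 0,"wy": 0,"wz": 0,"hand": 1},{"dx": 0,"dy": 0,"dz": 0.3,"wx": 0,"wy": 0,"wz": 0,"hand": 1},{"dx": 0,"dy": 0,"dz": 0.3,"wx": 0,"wy": 0,"wz": 0,"hand": 1},{"dx": 0,"dy": 0,"dz": 0.3,"wx": 0,"wy": 0,"wz": 0,"hand": 1},{"dx": 0,"dy": 0,"dz": 0.3,"wx": 0,"wy": 0,"wz": 0,"hand": 1}])

```text
clock: 16.93
tcp_pos: [512.4, 89.1, 126.7]
eef_rot: [-3.141, 0.0, -1.897]
contact_force: [-2.2, -0.1, 5.8]
width: 26.9
```

Call:
jog_arm(increments=[{"dx": 0,"dy": 0,"dz": 0.3,"wx": 0,"wy": 0,"wz": 0,"hand": 1},{"dx": 0,"dy": 0,"dz": 0.3,"wx": 0,"wy": 0,"wz": 0,"hand": 1},{"dx": 0,"dy": 0,"dz": 0.3,"wx": 0,"wy": 0,"wz": 0,"hand": 1},{"dx": 0,"dy": 0,"dz": 0.3,"wx": 0,"wy": 0,"wz": 0,"hand": 1}])

```text
clock: 17.27
tcp_pos: [512.4, 89.1, 125.5]
eef_rot: [-3.141, 0.0, -1.897]
contact_force: [-2.1, 0.4, 6.1]
width: 26.9
```

Call:
jog_arm(increments=[{"dx": 0,"dy": 0,"dz": 0.3,"wx": 0,"wy": 0,"wz": 0,"hand": 1},{"dx": 0,"dy": 0,"dz": 0.3,"wx": 0,"wy": 0,"wz": 0,"hand": 1},{"dx": 0,"dy": 0,"dz": 0,"wx": 0,"wy": 0,"wz": 0,"hand": 1}])

```text
clock: 17.52
tcp_pos: [512.4, 89.1, 124.9]
eef_rot: [-3.141, 0.0, -1.897]
contact_force: [-1.3, 0.3, 5.6]
width: 26.8
```

Call:
jog_arm(increments=[{"dx": 0,"dy": 0,"dz": 0.3,"wx": 0,"wy": 0,"wz": 0,"hand": 1},{"dx": 0,"dy": 0,"dz": 0.3,"wx": 0,"wy": 0,"wz": 0,"hand": 1},{"dx": 0,"dy": 0,"dz": 0,"wx": 0,"wy": 0,"wz": 0,"hand": 1}])

```text
clock: 17.77
tcp_pos: [512.4, 89.1, 124.4]
eef_rot: [-3.141, 0.0, -1.897]
contact_force: [-2.9, 1.7, 9.7]
width: 27.4
```

Call:
jog_arm(increments=[{"dx": 0,"dy": 0,"dz": 0.3,"wx": 0,"wy": 0,"wz": 0,"hand": 1},{"dx": 0,"dy": 0,"dz": 0.3,"wx": 0,"wy": 0,"wz": 0,"hand": 1},{"dx": 0,"dy": 0,"dz": 0,"wx": 0,"wy": 0,"wz": 0,"hand": 1}])

```text
clock: 18.02
tcp_pos: [512.4, 89.1, 124.0]
eef_rot: [-3.141, 0.0, -1.897]
contact_force: [-3.9, -0.1, 14.0]
width: 26.9
```

Force now climbs at the feet's stiffness (about 10 N/mm), so the lugs are seated. I'll hold, then ease off the load.

Call:
jog_arm(increments=[{"dx": 0,"dy": 0,"dz": 0,"wx": 0,"wy": 0,"wz": 0,"hand": 1},{"dx": 0,"dy": 0,"dz": 0,"wx": 0,"wy": 0,"wz": 0,"hand": 1},{"dx": 0,"dy": 0,"dz": 0,"wx": 0,"wy": 0,"wz": 0,"hand": 1},{"dx": 0,"dy": 0,"dz": 0,"wx": 0,"wy": 0,"wz": 0,"hand": 1}])

```text
clock: 18.35
tcp_pos: [512.4, 89.1, 124.0]
eef_rot: [-3.141, 0.0, -1.897]
contact_force: [-4.1, -0.6, 12.7]
width: 27.0
```

```bash
python3 look.py side s7 195 165 310 285; python3 -c "
from cell import *
s=sense();print(s['tcp_pos'],s['eef_rot'],s['contact_force'],s['wrist_torque'])"
```

```text
scale 4.833333333333333
[512.43284834  89.12463647 124.01003773] [-3.14054599e+00  3.87177265e-04 -1.89682398e+00] [-4.30518735 -0.10774467 13.47408816] [-0.09119963  0.74179999 -0.0434871 ]
```

View pics/s7.png

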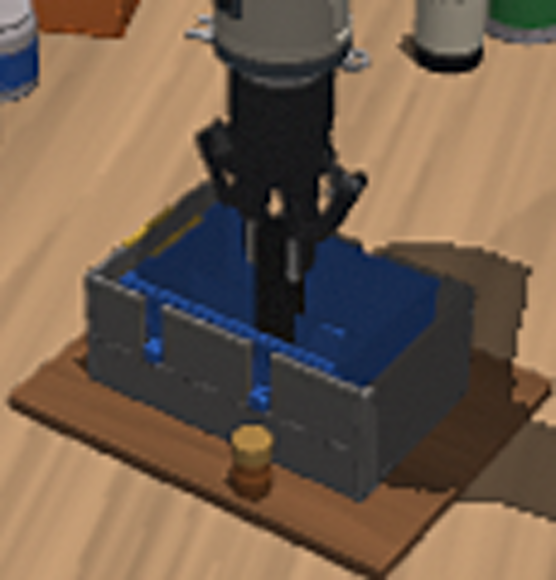

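Call:
jog_arm(increments=[{"dx": 0,"dy": 0,"dz": -0.4,"wx": 0,"wy": 0,"wz": 0,"hand": 1},{"dx": 0,"dy": 0.2,"dz": -0.4,"wx": 0,"wy": 0,"wz": 0,"hand": 1},{"dx": 0,"dy": 0,"dz": -0.3,"wx": 0,"wy": 0,"wz": 0,"hand": 1},{"dx": 0,"dy": 0,"dz": 0,"wx": 0,"wy": 0,"wz": 0,"hand": 1}])

```text
clock: 18.73
tcp_pos: [512.3, 89.1, 124.9]
eef_rot: [-3.14, 0.0, -1.897]
contact_force: [-0.9, -0.4, 4.9]
width: 27.3
```

Call:
jog_arm(increments=[{"dx": 0,"dy": 0,"dz": 0,"wx": 0,"wy": 0,"wz": 0,"hand": 0.2},{"dx": 0,"dy": 0,"dz": 0,"wx": 0,"wy": 0,"wz": 0,"hand": 0},{"dx": 0,"dy": 0,"dz": 0,"wx": 0,"wy": 0,"wz": 0,"hand": -0.3},{"dx": 0,"dy": 0,"dz": 0,"wx": 0,"wy": 0,"wz": 0,"hand": -0.5},{"dx": 0,"dy": 0,"dz": 0,"wx": 0,"wy": 0,"wz": 0,"hand": -1},{"dx": 0,"dy": 0,"dz": 0,"wx": 0,"wy": 0,"wz": 0,"hand": -1},{"dx": 0,"dy": 0,"dz": 0,"wx": 0,"wy": 0,"wz": 0,"hand": -1},{"dx": 0,"dy": 0,"dz": 0,"wx": 0,"wy": 0,"wz": 0,"hand": -1}])

```text
clock: 19.4
tcp_pos: [511.9, 89.2, 124.4]
eef_rot: [3.142, -0.0, -1.897]
contact_force: [0.1, -0.7, 0.2]
width: 85.6
```

Released with no residual force. Retracting straight up, then moving clear to look.

Call:
jog_arm(increments=[{"dx": 0,"dy": 0,"dz": -5,"wx": 0,"wy": 0,"wz": 0,"hand": -1},{"dx": 0,"dy": 0,"dz": -12,"wx": 0,"wy": 0,"wz": 0,"hand": -1},{"dx": 0,"dy": 0,"dz": -16,"wx": 0,"wy": 0,"wz": 0,"hand": -1},{"dx": 0,"dy": 0,"dz": -16,"wx": 0,"wy": 0,"wz": 0,"hand": -1},{"dx": 0,"dy": 0,"dz": -16,"wx": 0,"wy": 0,"wz": 0,"hand": -1},{"dx": 0,"dy": 0,"dz": -16,"wx": 0,"wy": 0,"wz": 0,"hand": -1},{"dx": 0,"dy": 0,"dz": -16,"wx": 0,"wy": 0,"wz": 0,"hand": -1},{"dx": 0,"dy": 0,"dz": -16,"wx": 0,"wy": 0,"wz": 0,"hand": -1}])

```text
clock: 20.07
tcp_pos: [511.8, 89.2, 238.6]
eef_rot: [-3.141, 0.0, -1.897]
contact_force: [-0.5, -0.0, -0.5]
width: 85.5
```

Call:
jog_arm(increments=[{"dx": 0,"dy": 20,"dz": 0,"wx": 0,"wy": 0,"wz": 0,"hand": -1},{"dx": 0,"dy": 20,"dz": 0,"wx": 0,"wy": 0,"wz": 0,"hand": -1},{"dx": 0,"dy": 20,"dz": 0,"wx": 0,"wy": 0,"wz": 0,"hand": -1},{"dx": 0,"dy": 20,"dz": 0,"wx": 0,"wy": 0,"wz": 0,"hand": -1},{"dx": 0,"dy": 20,"dz": 0,"wx": 0,"wy": 0,"wz": 0,"hand": -1},{"dx": 0,"dy": 0,"dz": 0,"wx": 0,"wy": 0,"wz": 0,"hand": -1},{"dx": 0,"dy": 0,"dz": 0,"wx": 0,"wy": 0,"wz": 0,"hand": -1}])

```text
clock: 20.65
tcp_pos: [416.8, 121.4, 237.9]
eef_rot: [-3.141, 0.0, -1.896]
contact_force: [0.2, -0.6, 0.6]
width: 85.7
```

```bash
python3 look.py side s8 195 165 310 285; python3 look.py top t8 60 50 460 300
```

```text
scale 4.833333333333333
scale 1.9
```

View pics/s8.png

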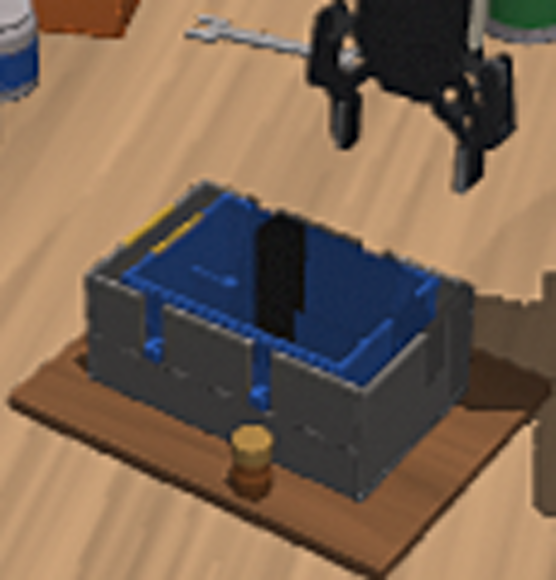

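View pics/t8.png

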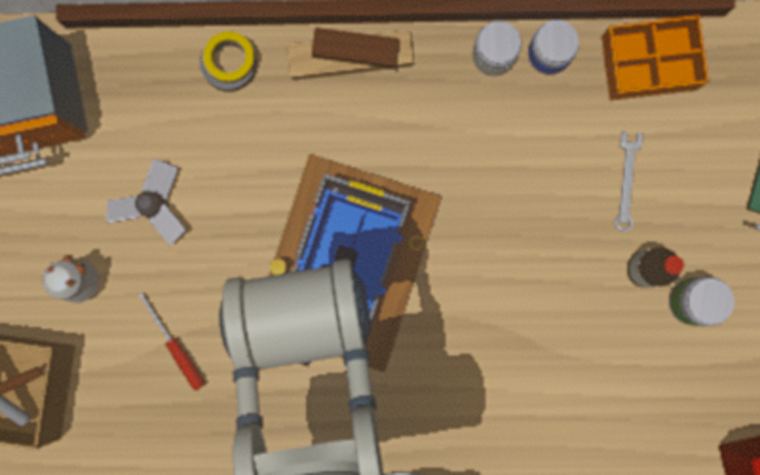

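The tote sits level in the bin with the yellow marks together (side crop (150,225) and (180,232)). Its lugs are at the notch bottoms, (153,352) and (260,397). The bystanders are where they were and the arm is clear.

```bash
python3 -c "
from cell import *
print(hand_in())"
```

```text
the job is handed in; nothing more can be done
None
```

I lifted the tote by its post, turned it half round, lowered it into the notches and pressed it home while holding it. I then released it, backed the arm away and handed the job in at about 21 s of the 70 s. No verdict is reported, so these are my own checks.

- **Finding the notches:** The side camera put the bin about 8 mm towards its yellow end, while the top camera said 4 mm. I set the tote using the lugs and notches as seen in the side view, and the lugs went straight in. They rubbed lightly on one side, so I nudged the tote 0.7 mm along and 2 mm across.
- **Pressing home:** The bed plate gave way at about 12 N in all. The force then rose at about 10 N/mm, the stiffness of the bin's feet, which showed the lugs were on the notch bottoms. The load on the bin peaked at about 20 N by my estimate.
- **Final position:** The tool height put the grip point at about 142 to 143 mm. That is inferred, since neither the tote height nor the bed joint is reported.
- **Side force:** There was about 4 N along the bin while pressing. It fell to about 1 N when I eased off before letting go.
- **Last pictures:** The tote sits level with the yellow ends together. The two lugs on the visible side are at the bottom of their notches. I saw no bystander moved, by eye only. The force on the tool read close to zero after release.

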